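Find the high spot of a wheel-drive pulley on bench centres

ROBOT

A 6-joint arm with a two-finger parallel gripper is mounted at the origin on the work surface. World frame = base frame: x ahead of the robot, y to its left, z up, the work surface at z = 0. Lengths are in m, angles in rad, forces in N, time in s.
With the tool pointing down it reaches from about 0.375 to 0.825 m from the base axis. Payload 5.5 kg.
Tool frame: the origin (TCP) lies at the very end of the fingers, on their centre line; the grasp point (between the pads) lies 19 mm behind it; z points along the fingers, y is the line along which they close (so a half turn about z gives the same grasp; the last joint's range is limited). The gripper opens to 85 mm and grips with 20 to 120 N. Pads are 22 mm wide; open, the fingers measure 114 mm over their backs; the gripper's body (76 mm by 85 mm) begins 54 mm behind the grasp point. The pads swing forward as they close: fully open they stand 13 mm farther back than shut.
Start: joints at [1.173, 0.314, -0.047, 1.21, 0, 1.571], TCP at [0.232, 0.553, 0.231] pointing down, gripper open.
Joint ranges: [-2.67, 2.67], [-0.69, 1.73], [-1.03, 1.25], [-2.08, 2.16], [-1.42, 1.45], [-3.14, 3.14]. Speed limits (rad/s): [2.39, 2.39, 3.01, 3.14, 3.14, 3.14].

INTERFACE

Orientations are given as a 3x3 rotation matrix whose columns are the frame's x, y, z axes.
In Python, from cell import arm gives the robot as it stands.
- The arm moves only by the tool carry_out, never from a script. Its arguments are lists of equal length, an entry for each row: "dp": the shift along the tool's x, y, z in mm, a list of three; "yaw": the turn about the tool's z in degrees; "grip": the closure, from 0 (fully open) to 1 (shut). In form: {"dp": [[dx, dy, dz], ...], "yaw": [yaw, ...], "grip": [grip, ...]}. A call has 1 to 5 rows; each row shifts and turns the commanded pose from where the row before left it, along the tool's axes as they then stand; what a row does not reach is not made up. A row lasts 1/12 s, in which the tool goes at most 41.7 mm and 7.16 degrees, less where a joint would pass 70% of its speed; a pose out of reach is approached as far as the arm can. A call is refused whole if a number of a shift passes 41.7 or a number of a turn 7.16, either way. A call with a gripper value outside its range is refused whole. The fingers move at their own pace and stop on an object; the grip force is fixed at half the most. Time passes only in rows, so rows that do not move let the fingers close. It gives the time, the measured TCP pose, the force, the opening and the grip force at its end, in the units of the state.
- arm.read_state(): the state, without advancing time (a new reading comes with each control period).
- arm.snapshot(name): name is "scene" or "top" or "wrist"; returns a dict with "color" (480x640x3 uint8, red, green, blue), "vfov" (degrees; the focal length in pixels is half the picture's height over the tangent of half this angle, whatever the lens; pixels are square), "cx", "cy" (the principal point, pixels), "k1" (the pictures are not rectified: a ray, as slopes to the right and down, at radius r is drawn at 1 + k1 r^2 times it, then the intrinsics apply), "view" (4x4, takes a point from world to camera coordinates); the wrist camera has in their place "T_tool_cam" (4x4, takes a point from camera to tool coordinates, whose origin is the TCP and whose axes are the flange's). Camera axes: x right, y down, z forward; pixel columns grow to the right and rows downward; lengths in m; the calibration is good to about 2 mm. A picture is of the moment at which its call begins: read the wrist's pose just before it. There is no depth.
- arm.sign_off(): hands the job in; it is judged then, once.
The state is a dict: "time_s": time; "q": joint angles; "joint_vel": joint speeds; "joint_torque": joint torques, N m; "eef_pos": TCP position; "tcp_rot": TCP orientation; "ft_force": force on the tool from outside, world axes, zero at the start; "wrist_torque": the same for the moment, N m; "finger_gap": opening from 0.0 (shut) to 1.0 (fully open); "finger_force": force on a finger pad.
Only numpy, scipy, OpenCV 4.12 (cv2) and the standard library are available. Lean on these libraries where they do the work, as an engineer would, in place of code of your own. Each camera call takes 0.05 s, during which the arm holds its last target. There are 200 camera calls.

TASK

The drive pulley of the throwing wheel thumps: find its high spot. Slide the dial gauge fully home against its stop, turn the pulley on its centres right round so that the gauge has shown both its lowest and its highest reading, and after that leave the pulley with its high spot at the plunger (gauge at its highest reading), everything let go and the gauge still home. Leave the clay bowl, the rolling pin and the spanner where they are.

Things in the scene. Friction and masses are not known exactly. Their poses are not given: they have to be found in the camera images.
- stand: Grey-green bench centres, fixed. Origin on the bench directly below the middle of the shaft; stand x points from the shaft to the dial gauge, stand y along the level shaft, z up. Bed 330 mm along y, 100 mm along x, 26 mm thick. The two posts that carry the centres stand beyond 84 mm from the middle either way, 138 mm tall.
- shaft_mid (a point): Point on the shaft axis, 115 mm above the bench, at the middle of the pulley's width; fixed, axes as the stand's. The aluminium pulley is a disc of 120 mm diameter and 26 mm wide (along y), rim top about 175 mm above the bench. It sits off centre, so its rim stands out a few mm on one unknown side (the high spot).
- shaft (a joint): How far shaft and pulley have been turned (rad), right-handed about stand +y: growing values carry the rim's top towards the gauge. The zero says nothing about the high spot. Takes about 0.14 N m, stays where left, endless both ways. The rim can be pinched across its flat faces; the hub flange covers them only out to 30 mm from the axis.
- gauge (a joint): Position of the dial gauge on its slide (m): 0 = fully back, 0.040 = home against the stop; it slides along stand -x (towards the pulley) with about 7 N of friction and stays where it is left.
- gauge_grip (a point): Middle of the upright black knob at the rear of the gauge slide: 22 mm diameter, 42 mm tall, 145 mm above the bench; moves with the gauge. On its pulley side the round dial case (65 mm across) comes within 13 mm of the knob's centre line; its top lies 15 mm lower than this point. The sides along stand y are free.
- plunger (a joint): How far the gauge's sprung plunger is pushed in (m): 0 = free, at most 0.011; points along stand -x at the height of the shaft axis and, with the gauge home, always rests on the rim. A light spring (1 to 2.5 N). It is greatest when the pulley's high spot faces the gauge, and swings by about 6 mm in a turn.
- needle (a joint): Angle of the red needle on the dial (rad), clockwise from above, 0.628 rad for each mm of plunger travel; 0 with the plunger free (needle towards the pulley).
- dial_centre (a point): Centre of the white dial face, 57 mm across, facing up, 128 mm above the bench; moves with the gauge.
- bowl: Upturned clay bowl, 146 mm wide and 89 mm tall, on a round bat 210 mm wide and 14 mm thick; origin under its centre. Bystander.
- pin: Wooden rolling pin, 300 mm long along its x, 44 mm thick; origin under its middle, on the bench. Bystander.
- spanner: Steel spanner, 170 mm long along its x; origin under it, on the bench. Bystander.

How it is judged:
By the outcome, as a careful person would: the job done as asked, in the order asked, and still so for the second after the job is handed in, with the robot touching nothing.
It also fails if it takes over 72 s, if anything falls off the work surface, if the arm or the gripper's body presses on something with over 40 N, if the wrist force passes 120 N, or if a joint passes its speed limit or range.

## Working session

There is one attempt and no reset: what is moved stays moved. The work goes in short steps, Python scripts to look and compute and a tool call to move; the robot and the scene stay as the last step left them, time stands still between calls to the robot, and variables do not carry over. Pictures are saved under pics/ and viewed, at most 10 in all, crops included, and the job is handed in when it is done.

Besides the shell and the picture viewer there is one more tool, called after "Request:" in YAML: its name, and indented under it one key for each argument. carry_out: Moves the arm, as the interface text tells. Its arguments: {"type":"object","properties":{"dp":{"type":"array"},"yaw":{"type":"array"},"grip":{"type":"array"}},"required":["dp","yaw","grip"]}

```bash
mkdir -p pics; cat > h.py <<'E'
import numpy as np, cv2
from cell import arm
def snap(n,f=None):
    st=arm.read_state(); s=arm.snapshot(n)
    if 'view' in s: M=np.linalg.inv(np.array(s['view']))
    else:
        T=np.eye(4);T[:3,:3]=st['tcp_rot'];T[:3,3]=st['eef_pos'];M=T@np.array(s['T_tool_cam'])
    s['M']=M; s['f']=240/np.tan(np.radians(s['vfov'])/2)
    if f: cv2.imwrite(f,s['color'][...,::-1])
    return s
def ray(s,u,v):
    K=np.array([[s['f'],0,s['cx']],[0,s['f'],s['cy']],[0,0,1]],float)
    d=np.array([(u-s['cx'])/s['f'],(v-s['cy'])/s['f']]);x=d.copy()
    for _ in range(20): x=d/(1+s['k1']*(x@x))
    return s['M'][:3,3], s['M'][:3,:3]@np.array([*x,1])
def onz(s,u,v,z):
    o,d=ray(s,u,v); return o+d*(z-o[2])/d[2]
def proj(s,p):
    c=np.linalg.inv(s['M'])@np.array([*p,1]); x=c[:2]/c[2]; x=x*(1+s['k1']*(x@x))
    return x*s['f']+[s['cx'],s['cy']]
E
python3 - <<'E'
from h import *
for n in('scene','top'):
    s=snap(n,f'pics/{n}0.png'); print(n,s['f'],s['cx'],s['cy'],s['k1'],s['M'].round(3).tolist())
st=arm.read_state(); print(np.round(st['tcp_rot'],3).tolist(),st['time_s'],st['finger_gap'])
E
```

```text
scene 574.1651958326801 315.24513422730496 245.80030278155013 0.040467741408965266 [[-0.881, 0.408, -0.239, 0.813], [0.473, 0.762, -0.442, 0.605], [0.001, -0.503, -0.865, 1.27], [0.0, 0.0, 0.0, 1.0]]
top 533.6326315099693 315.576610018434 258.2460113024258 -0.15456291301377736 [[-0.003, -0.986, 0.164, 0.303], [-1.0, 0.007, 0.024, -0.02], [-0.025, -0.164, -0.986, 1.285], [0.0, 0.0, 0.0, 1.0]]
[[-0.922, 0.387, -0.001], [0.387, 0.922, -0.001], [0.0, -0.002, -1.0]] 0.1 1.0004698186113707
```

View pics/scene0.png

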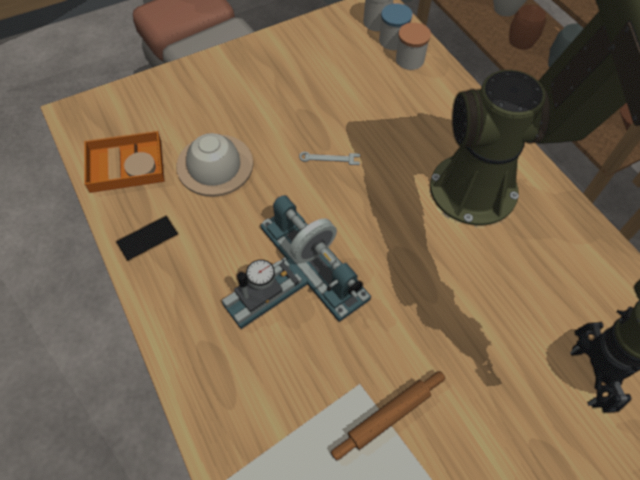

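View pics/top0.png

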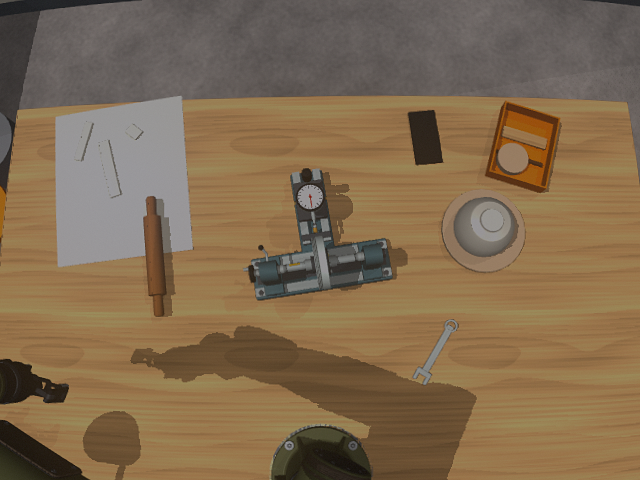

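The scene view shows the stand centrally (pulley about (315,241), dial (260,271)). In the top view the pulley is at about (322,262), the dial at (310,197) and the knob at (306,175). The bowl, pin and spanner are well clear.

```bash
python3 - <<'E'
from h import *
s=snap('top'); im=s['color'][...,::-1]
cv2.imwrite('pics/top_crop.png',cv2.resize(im[160:310,235:405],None,fx=4,fy=4,interpolation=cv2.INTER_CUBIC)[:600])
for n,u,v,z in[('dial',310,197,.128),('knob',306,175,.166),('rimtop',322,262,.175),('bed',258,299,.026),('bed',394,278,.026)]: print(n,onz(s,u,v,z).round(4))
hsv=cv2.cvtColor(im,cv2.COLOR_BGR2HSV)
m=((hsv[...,2]>185)&(hsv[...,1]<40)).astype(np.uint8); 
n,l,st,c=cv2.connectedComponentsWithStats(m)
for i in range(1,n):
    if st[i,4]>40 and 240<c[i][0]<400: print(st[i],c[i], onz(s,*c[i],.128).round(4))
E
```

```text
dial [0.6349 0.0205 0.128 ]
knob [0.6742 0.0279 0.166 ]
rimtop [ 0.4793 -0.0063  0.175 ]
bed [0.4151 0.148  0.026 ]
bed [ 0.4633 -0.1755  0.026 ]
```

View pics/top_crop.png

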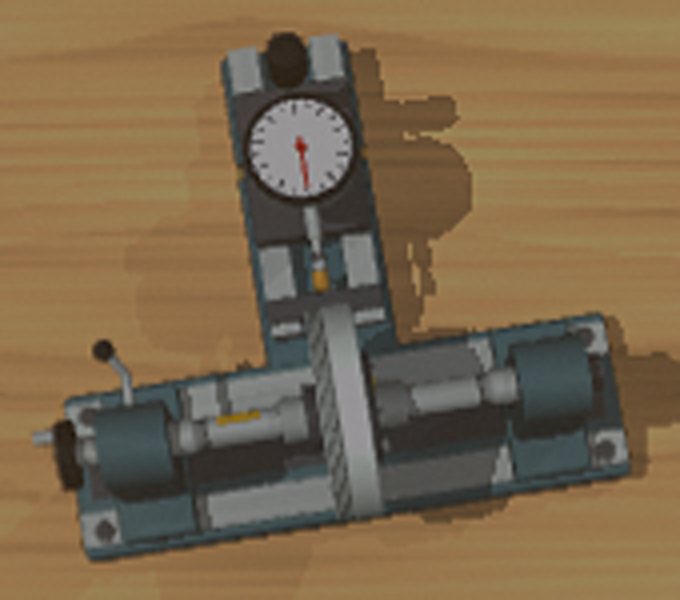

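The crop shows the gauge fully back. The bed corners in crop pixels are (92,562), (632,472), (603,315) and (65,400), the dial centre is (301,147) and the knob top is about (287,57).

```bash
python3 - <<'E'
from h import *
s=snap('top'); f=lambda u,v,z: onz(s,235+(u-1.5)/4,160+(v-1.5)/4,z)
B=[f(u,v,.026) for u,v in[(92,562),(632,472),(603,315),(65,400)]]
print(np.round(B,4).tolist()); c=np.mean(B,0); y=B[0]-B[1]+B[3]-B[2]; a=np.arctan2(-y[0],y[1]);print('bed',c.round(4),np.degrees(a))
d=f(301,147,.128); k=f(287,52,.166); kb=f(287,57,.16); p=f(352,395,.16)
R=np.array([[np.cos(a),np.sin(a)],[-np.sin(a),np.cos(a)]])
for n,q in(('dial',d),('knob',k),('rim back top',f(328,308,.175)),('rimfront',f(362,518,.12))): print(n,q.round(4),(R@(q-c)[:2]).round(4))
E
```

```text
[[0.4124, 0.1489, 0.026], [0.4642, -0.1722, 0.026], [0.5595, -0.1573, 0.026], [0.51, 0.1665, 0.026]]
bed [ 0.4865 -0.0035  0.026 ] 8.924850328794577
dial [0.6363 0.0208 0.128 ] [0.1518 0.0008]
knob [0.6796 0.0271 0.166 ] [0.1955 0.0003]
rim back top [0.534  0.0049 0.175 ] [0.0482 0.001 ]
rimfront [ 0.4278 -0.0121  0.12  ] [-0.0594  0.0006]
```

Request:
carry_out:
  dp:
    - [0,0,0]
    - [0,0,0]
    - [0,0,0]
    - [0,0,0]
    - [0,0,0]
  yaw: [-6.2,-6.2,-6.2,-6.2,-6.2]
  grip: [0,0,0,0,0]

```text
time_s: 0.62
eef_pos: [0.2324, 0.553, 0.2311]
tcp_rot: [[-0.989, -0.148, -0.0], [-0.148, 0.989, -0.0], [0.0, -0.0, -1.0]]
ft_force: [-0.3, -0.9, -0.6]
finger_gap: 0.997
finger_force: 0.0
```

Request:
carry_out:
  dp:
    - [-18,-29.5,0]
    - [-18,-29.5,0]
    - [-18,-29.5,0]
    - [-18,-29.5,0]
    - [-18,-29.5,0]
  yaw: [-0.4,0,0,0,0]
  grip: [0,0,0,0,0]

```text
time_s: 1.03
eef_pos: [0.3439, 0.4193, 0.2311]
tcp_rot: [[-0.989, -0.15, -0.0], [-0.15, 0.989, -0.0], [0.0, -0.0, -1.0]]
ft_force: [0.2, 1.4, 0.9]
finger_gap: 0.998
finger_force: 0.0
```

Request:
carry_out:
  dp:
    - [-18,-29.5,0]
    - [-18,-29.5,0]
    - [-18,-29.5,0]
    - [-18,-29.5,0]
    - [-18,-29.5,0]
  yaw: [0,0,0,0,0]
  grip: [0,0,0,0,0]

```text
time_s: 1.45
eef_pos: [0.4551, 0.2868, 0.2313]
tcp_rot: [[-0.989, -0.15, -0.0], [-0.15, 0.989, 0.0], [0.0, 0.0, -1.0]]
ft_force: [0.4, 0.6, 0.1]
finger_gap: 1.001
finger_force: 0.0
```

Request:
carry_out:
  dp:
    - [-18,-29.5,0]
    - [-18,-29.5,0]
    - [-18,-29.5,0]
    - [-18,-29.5,0]
    - [-18,-29.5,0]
  yaw: [0,0,0,0,0]
  grip: [0,0,0,0,0]

```text
time_s: 1.87
eef_pos: [0.5662, 0.1543, 0.2312]
tcp_rot: [[-0.989, -0.15, -0.0], [-0.15, 0.989, 0.0], [0.0, 0.0, -1.0]]
ft_force: [1.1, 0.5, 0.4]
finger_gap: 0.998
finger_force: 0.0
```

Request:
carry_out:
  dp:
    - [-18,-29.5,0]
    - [-18,-29.5,0]
    - [-18,-29.5,0]
    - [-18,-29.5,0]
    - [0,0,0]
  yaw: [0,0,0,0,0]
  grip: [0,0,0,0,0]

```text
time_s: 2.28
eef_pos: [0.6573, 0.045, 0.2303]
tcp_rot: [[-0.989, -0.145, 0.001], [-0.145, 0.989, -0.002], [-0.001, -0.002, -1.0]]
ft_force: [-0.8, -0.4, 0.2]
finger_gap: 0.998
finger_force: 0.0
```

```bash
python3 - <<'E'
from h import *
s=snap('wrist','pics/w1.png'); print(s['M'].round(3).tolist(),arm.read_state()['eef_pos'])
k=(.6806,.0272,.166); print(proj(s,k), proj(s,(.6363,.0208,.128)))
E
```

```text
[[-0.143, 0.952, 0.271, 0.588], [0.99, 0.139, 0.037, 0.035], [-0.003, 0.274, -0.962, 0.374], [0.0, 0.0, 0.0, 1.0]] [0.65561726 0.04728234 0.23025734]
[288.68461269 290.97897836] [292.30743201 200.99496388]
```

View pics/w1.png

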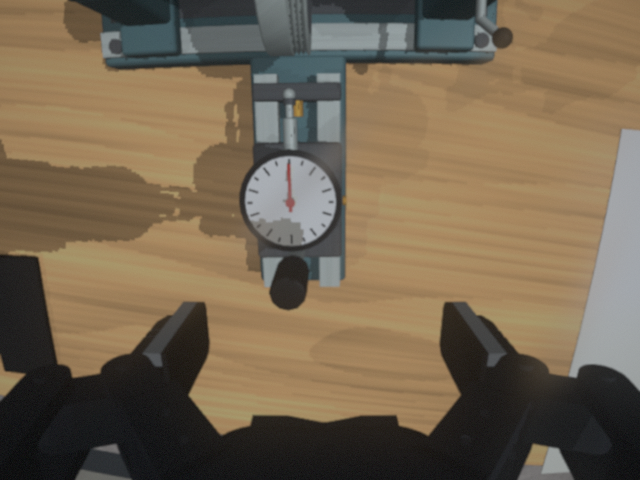

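The wrist view matches the prediction: dial centre at (291,201), knob top at (289,290) and the needle at zero.

Request:
carry_out:
  dp:
    - [-18,-29.5,0]
    - [0,0,0]
    - [0,0,0]
  yaw: [0,0,0]
  grip: [0,0,0]

```text
time_s: 2.58
eef_pos: [0.6764, 0.0233, 0.2307]
tcp_rot: [[-0.989, -0.149, -0.001], [-0.149, 0.989, 0.0], [0.001, 0.0, -1.0]]
ft_force: [0.0, -0.9, -0.8]
finger_gap: 0.999
finger_force: 0.0
```

```bash
cat >> h.py <<'E'
C=np.array([.4865,-.0035]); A=np.radians(8.92)
X=np.array([np.cos(A),np.sin(A)]); Y=np.array([-np.sin(A),np.cos(A)])
def where():
    st=arm.read_state(); R=np.array(st['tcp_rot']); p=np.array(st['eef_pos']); d=p[:2]-C
    print('t',st['time_s'],'stand mm',np.round([d@X*1e3,d@Y*1e3,p[2]*1e3],1),'toolyaw err deg',np.degrees(np.arctan2(-R[0,1],R[1,1])-A).round(2),'gap',round(st['finger_gap'],3),'F',np.round(st['ft_force'],1),'ff',st['finger_force'])
    return st
E
python3 - <<'E'
from h import *
st=where(); print(st['q'])
s=snap('wrist'); im=s['color']; 
g=cv2.cvtColor(im,cv2.COLOR_RGB2GRAY); m=(g[200:330,200:400]<45).astype(np.uint8)
n,l,t,c=cv2.connectedComponentsWithStats(m); print([(t[i].tolist(),c[i].round(1)+200) for i in range(1,n) if t[i,4]>60])
for h in(.166,.128): print(proj(s,(*(C+.1965*X),h)),proj(s,(*(C+.1518*X),h)))
E
```

```text
t 2.5833 stand mm [191.8  -3.  230.7] toolyaw err deg -0.37 gap 0.999 F [ 0.  -0.9 -0.8] ff 0.0
[ 3.42816161e-02  4.64125152e-01  1.69527397e-01  1.27707526e+00
  2.79025008e-04 -1.14909080e-01]
[([112, 34, 26, 44, 598], array([321.6, 252.4])), ([0, 106, 7, 24, 130], array([202.6, 319.4]))]
[330.58124736 264.7681806 ] [330.28866925 184.70263823]
[329.66638515 245.15189011] [329.3669905  176.10622386]
```

```bash
python3 - <<'E'
from h import *
s=snap('wrist'); print(s['f'],s['cx'],s['cy'])
for u,v,z in[(325.5,264,.166)]:
    p=onz(s,u,v,z)[:2]-C; print((p@X*1e3).round(1),(p@Y*1e3).round(1))
g=cv2.cvtColor(s['color'],cv2.COLOR_RGB2HSV); m=((g[130:245,260:400,2]>150)&(g[130:245,260:400,1]<50)).astype(np.uint8)
n,l,t,c=cv2.connectedComponentsWithStats(m); i=1+t[1:,4].argmax(); print(t[i],c[i]+[260,130])
p=onz(s,*(t[i,:2]+t[i,2:4]/2+[260,130]),.128)[:2]-C; print((p@X*1e3).round(1),(p@Y*1e3).round(1))
st=arm.read_state(); T=np.array(st['tcp_rot']); print(proj(s,st['eef_pos']), proj(s,np.array(st['eef_pos'])+T[:,2]*.065))
E
```

```text
396.2232651797572 324.17650930826136 238.79555681610435
195.7 -2.0
[  22    1   91   91 5719] [327.25913621 176.74331177]
151.7 -0.4
[326.72061726 308.11248576] [326.02477869 256.47225877]
```

Request:
carry_out:
  dp:
    - [-4.5,1.6,0]
    - [0,0,25]
    - [0,0,25]
    - [0,0,25]
    - [0,0,20]
  yaw: [-0.4,0,0,0,0]
  grip: [0,0,0,0,0]

```text
time_s: 3.1
eef_pos: [0.6799, 0.0271, 0.1348]
tcp_rot: [[-0.987, -0.158, -0.001], [-0.158, 0.987, 0.0], [0.001, 0.0, -1.0]]
ft_force: [0.2, -0.1, -0.4]
finger_gap: 1.002
finger_force: 0.0
```

Request:
carry_out:
  dp:
    - [0,0,0]
    - [0,0,0]
    - [0,0,0]
    - [0,0,0]
    - [0,0,0]
  yaw: [0,0,0,0,0]
  grip: [0.3,0.6,0.8,0.8,0.8]

```text
time_s: 3.52
eef_pos: [0.6819, 0.026, 0.1383]
tcp_rot: [[-0.988, -0.157, 0.003], [-0.157, 0.988, 0.0], [-0.003, -0.0, -1.0]]
ft_force: [0.5, 0.2, 0.1]
finger_gap: 0.298
finger_force: 0.0
```

Request:
carry_out:
  dp:
    - [0,0,0]
    - [0,0,0]
    - [0,0,0]
    - [0,0,0]
    - [0,0,0]
  yaw: [0,0,0,0,0]
  grip: [1,1,1,1,1]

```text
time_s: 3.93
eef_pos: [0.6818, 0.027, 0.1385]
tcp_rot: [[-0.988, -0.157, 0.003], [-0.157, 0.988, 0.002], [-0.003, 0.002, -1.0]]
ft_force: [0.7, 2.8, 6.2]
finger_gap: 0.236
finger_force: 58.5
```

```bash
python3 - <<'E'
from h import *
where()
E
```

```text
t 3.9333 stand mm [ 1.976e+02 -1.000e-01  1.385e+02] toolyaw err deg 0.12 gap 0.236 F [0.7 2.8 6.2] ff 58.5058057308197
```

Request:
carry_out:
  dp:
    - [4,0,0]
    - [5,0,0]
    - [5,0,0]
    - [5,0,0]
    - [5,0,0]
  yaw: [0,0,0,0,0]
  grip: [1,1,1,1,1]

```text
time_s: 4.35
eef_pos: [0.6607, 0.0237, 0.1386]
tcp_rot: [[-0.987, -0.158, 0.008], [-0.157, 0.988, 0.003], [-0.008, 0.002, -1.0]]
ft_force: [9.7, 5.8, -2.2]
finger_gap: 0.237
finger_force: 58.7
```

Request:
carry_out:
  dp:
    - [5,0,0]
    - [4,0,0]
    - [3,0,0]
    - [2,0,0]
    - [2,0,0]
  yaw: [0,0,0,0,0]
  grip: [1,1,1,1,1]

```text
time_s: 4.77
eef_pos: [0.656, 0.023, 0.1388]
tcp_rot: [[-0.987, -0.158, 0.027], [-0.158, 0.987, 0.007], [-0.028, 0.002, -1.0]]
ft_force: [50.1, 11.8, -31.5]
finger_gap: 0.235
finger_force: 59.7
```

```bash
python3 - <<'E'
from h import *
where()
E
```

```text
t 4.7667 stand mm [ 1.716e+02 -1.000e-01  1.388e+02] toolyaw err deg 0.19 gap 0.235 F [ 50.1  11.8 -31.5] ff 59.685232043266296
```

Request:
carry_out:
  dp:
    - [-4,0,0]
    - [-4,0,0]
    - [-2,0,0]
    - [0,0,0]
  yaw: [0,0,0,0]
  grip: [1,1,1,1]

```text
time_s: 5.1
eef_pos: [0.656, 0.023, 0.1386]
tcp_rot: [[-0.987, -0.158, 0.009], [-0.158, 0.987, 0.004], [-0.01, 0.002, -1.0]]
ft_force: [10.4, 5.4, -1.4]
finger_gap: 0.236
finger_force: 63.9
```

```bash
python3 - <<'E'
from h import *
where()
s=snap('wrist'); t=snap('scene')
a=s['color'][0:360,120:520]; b=t['color'][180:340,200:400]
cv2.imwrite('pics/m1.png',np.hstack([a,cv2.resize(b,(400,320),interpolation=2).repeat(1,0)[:320].copy() if 0 else cv2.copyMakeBorder(cv2.resize(b,(400,320),interpolation=cv2.INTER_CUBIC),0,40,0,0,0)])[...,::-1])
E
```

```text
t 5.1 stand mm [ 1.716e+02 -1.000e-01  1.386e+02] toolyaw err deg 0.15 gap 0.236 F [10.4  5.4 -1.4] ff 63.868364095687866
```

View pics/m1.png

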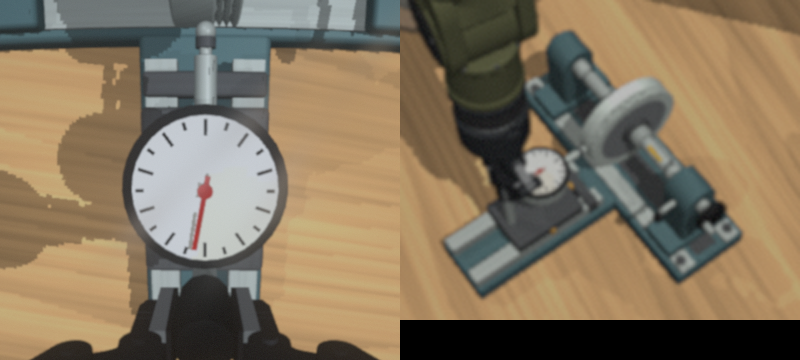

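The needle is at about 188° (about 5.2 mm). The slide stopped hard at 50 N, so I take it as home, and I'll check the stop gap once the gripper is clear.

Request:
carry_out:
  dp:
    - [-2,0,0]
    - [0,0,0]
    - [0,0,0]
    - [0,0,0]
    - [0,0,0]
  yaw: [0,0,0,0,0]
  grip: [1,0.5,0.3,0,0]

```text
time_s: 5.62
eef_pos: [0.6527, 0.021, 0.1363]
tcp_rot: [[-0.988, -0.156, -0.0], [-0.156, 0.988, -0.0], [0.001, -0.0, -1.0]]
ft_force: [-0.4, -0.1, 0.2]
finger_gap: 0.795
finger_force: 0.0
```

Request:
carry_out:
  dp:
    - [0,0,-20]
    - [0,0,-30]
    - [0,0,-30]
    - [0,0,-30]
    - [0,0,0]
  yaw: [0,0,0,0,0]
  grip: [0,0,0,0,0]

```text
time_s: 6.03
eef_pos: [0.6557, 0.0212, 0.2532]
tcp_rot: [[-0.988, -0.156, 0.009], [-0.156, 0.988, 0.0], [-0.009, -0.001, -1.0]]
ft_force: [0.8, 0.5, 0.0]
finger_gap: 0.999
finger_force: 0.0
```

```bash
python3 - <<'E'
from h import *
where()
s=snap('wrist'); t=snap('scene')
a=s['color'][0:300,220:420]; b=t['color'][190:320,210:340]
cv2.imwrite('pics/m2.png',np.hstack([cv2.resize(a,(400,600),interpolation=2),cv2.copyMakeBorder(cv2.resize(b,(400,400),interpolation=2),0,200,0,0,0)])[...,::-1])
E
```

```text
t 6.0333 stand mm [171.   -1.8 253.2] toolyaw err deg 0.07 gap 0.999 F [0.8 0.5 0. ] ff 0.0
```

View pics/m2.png

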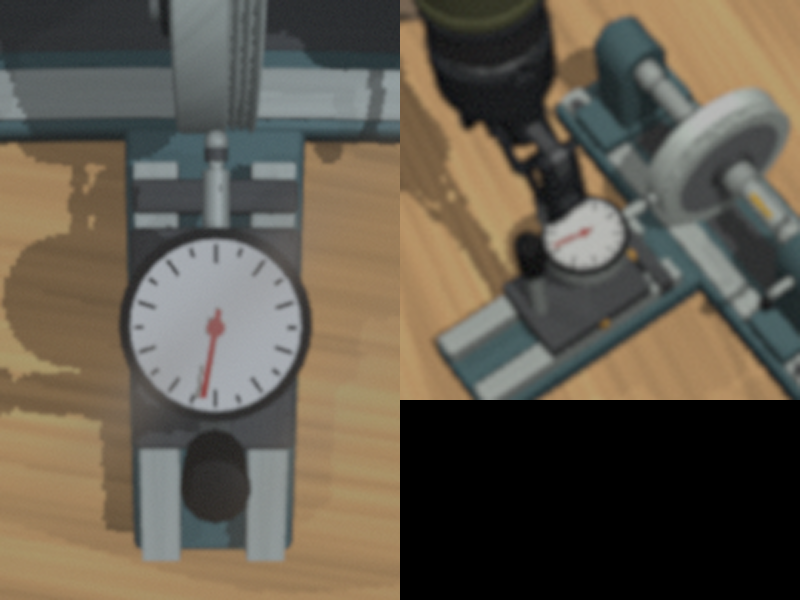

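The slide front is right at the stop bar's orange bumper. That bumper was visible in the track earlier, about 8 mm ahead of the dark bar. The needle is stable at about 188°, so the gauge is home. Next I pinch the pulley, starting on the far side from the gauge at −50°.

Request:
carry_out:
  dp:
    - [35,0.3,4]
    - [35,0.3,4]
    - [35,0.3,4]
    - [35,0.3,4]
    - [35,0.3,4]
  yaw: [0,0,0,0,0]
  grip: [0,0,0,0,0]

```text
time_s: 6.55
eef_pos: [0.477, -0.0048, 0.2241]
tcp_rot: [[-0.988, -0.156, -0.003], [-0.156, 0.988, -0.0], [0.003, 0.0, -1.0]]
ft_force: [-0.2, 0.5, 0.4]
finger_gap: 0.998
finger_force: 0.0
```

Request:
carry_out:
  dp:
    - [35,0.3,0]
    - [0,0,0]
    - [0,0,0]
  yaw: [0,0,0]
  grip: [0,0,0]

```text
time_s: 6.8
eef_pos: [0.4428, -0.01, 0.2252]
tcp_rot: [[-0.988, -0.156, -0.002], [-0.156, 0.988, -0.0], [0.002, 0.0, -1.0]]
ft_force: [1.2, -0.5, 0.1]
finger_gap: 1.0
finger_force: 0.0
```

```bash
cat >> h.py <<'E'
def needle(n='scene',f=None):
    s=snap(n,f); im=s['color'].astype(int); D=C+.1258*X
    u0,v0=proj(s,(*D,.128)); 
    u=np.arange(int(u0)-22,int(u0)+23); v=np.arange(int(v0)-22,int(v0)+23)
    P=[];W=[]
    for b in v:
        for a in u:
            r,g,bl=im[b,a]; h=onz(s,a,b,.128)[:2]-D
            if np.hypot(*h)>.034: continue
            w=r-max(g,bl)
            if w>35: P.append([h@X,h@Y]);W.append(w)
            elif min(r,g,bl)>130: P.append([h@X,h@Y]);W.append(0)
    P=np.array(P);W=np.array(W,float)
    H=P[np.unique(cv2.convexHull(P.astype(np.float32),returnPoints=False))].astype(np.float32)
    c=np.array(cv2.minEnclosingCircle(H)[0])
    q=P-c; k=(W>0)&(np.hypot(*q.T)>.008); d=(q[k]*W[k,None]).sum(0)
    a=np.degrees(np.arctan2(d[1],-d[0]))%360
    print(n,'white/red',len(P),k.sum(),'centre mm',(c*1e3).round(1),'needle deg',a.round(1),'mm',round(np.radians(a)/.628,2))
E
python3 - <<'E'
from h import *
where(); needle('scene'); needle('top')
E
```

```text
t 6.8 stand mm [-44.2   0.4 225.2] toolyaw err deg 0.05 gap 1.0 F [ 1.2 -0.5  0.1] ff 0.0
scene white/red 397 0 centre mm [2.1 0.6] needle deg 180.0 mm 5.0Traceback (most recent call last):
  File "<stdin>", line 2, in <module>
  File "h.py", line 40, in needle
    H=P[np.unique(cv2.convexHull(P.astype(np.float32),returnPoints=False))].astype(np.float32)
                  ~~~~~~~~~~~~~~^^^^^^^^^^^^^^^^^^^^^^^^^^^^^^^^^^^^^^^^^
cv2.error: OpenCV(4.12.0) /io/opencv/modules/imgproc/src/convhull.cpp:143: error: (-215:Assertion failed) total >= 0 && (depth == CV_32F || depth == CV_32S) in function 'convexHull'
```

```bash
sed -i 's/if w>35/if w>14/' h.py; python3 - <<'E'
from h import *
needle('scene')
s=snap('scene','pics/s2.png'); D=C+.1258*X; u,v=proj(s,(*D,.128)); print(u,v)
b=s['color'].astype(int)[int(v)-20:int(v)+21,int(u)-20:int(u)+21]
w=b[...,0]-b[...,1:].max(2); print(np.argwhere(w>14).tolist()[:60], w.max(), b.max())
E
```

```text
scene white/red 456 60 centre mm [-0.8 -3.1] needle deg 292.9 mm 8.14
270.190338940604 264.6893673799155
[[0, 0], [0, 1], [0, 2], [0, 3], [0, 4], [0, 5], [0, 6], [0, 7], [0, 8], [0, 9], [0, 10], [0, 11], [0, 12], [0, 13], [0, 14], [0, 15], [0, 16], [0, 17], [0, 18], [0, 19], [0, 20], [0, 21], [0, 22], [0, 23], [1, 0], [1, 1], [1, 2], [1, 3], [1, 4], [1, 5], [1, 6], [1, 7], [1, 8], [1, 9], [1, 10], [1, 11], [1, 12], [1, 13], [1, 14], [1, 15], [1, 16], [1, 17], [1, 18], [1, 19], [1, 20], [1, 21], [1, 22], [1, 23], [1, 24], [2, 0], [2, 1], [2, 2], [2, 3], [2, 4], [2, 5], [2, 6], [2, 7], [2, 8], [2, 9], [2, 10]] 50 176
```

Request:
carry_out:
  dp:
    - [-3.5,0,23]
    - [0,0,24]
    - [0,0,24]
    - [0,0,24]
    - [0,0,0]
  yaw: [0,0,0,0,0]
  grip: [0,0,0,0,0]

```text
time_s: 7.42
eef_pos: [0.4464, -0.009, 0.127]
tcp_rot: [[-0.988, -0.157, -0.007], [-0.157, 0.988, 0.0], [0.007, 0.001, -1.0]]
ft_force: [-1.6, -0.4, -0.6]
finger_gap: 0.997
finger_force: 0.0
```

```bash
python3 - <<'E'
t=open('h.py').read(); i=t.index('def needle')
open('h.py','w').write(t[:i]+'''def needle(n='scene'):
    s=snap(n); im=s['color'].astype(int); D=C+.1258*X
    u0,v0=map(int,proj(s,(*D,.128)))
    Q=[(a,b) for b in range(v0-24,v0+25) for a in range(u0-24,u0+25)]
    H=np.array([onz(s,a,b,.128)[:2]-D for a,b in Q]); P=np.stack([H@X,H@Y],1)
    r,g,b=np.array([im[b,a] for a,b in Q]).T
    white=(np.minimum(np.minimum(r,g),b)>120)&(np.hypot(*P.T)<.032)
    c=np.array(cv2.minEnclosingCircle(P[white].astype(np.float32))[0])
    w=(r-g)-2*np.maximum(g-b,0); q=P-c; R=np.hypot(*q.T)
    k=(w>12)&(R>.007)&(R<.026); d=(q[k]*(w[k]*R[k])[:,None]).sum(0); a=np.degrees(np.arctan2(d[1],-d[0]))%360
    print(n,'n',white.sum(),k.sum(),'centre mm',(c*1e3).round(1),'needle deg',a.round(1),'mm',round(np.radians(a)/.628,2),'t',arm.read_state()['time_s'])
    return a
''')
E
python3 -c "
from h import *
where(); needle()"
```

```text
t 7.4167 stand mm [-40.5   0.8 127. ] toolyaw err deg 0.1 gap 0.997 F [-1.6 -0.4 -0.6] ff 0.0
scene n 430 10 centre mm [2.2 0.7] needle deg 195.4 mm 5.43 t 7.4667
```

Request:
carry_out:
  dp:
    - [0,0,0]
    - [0,0,0]
    - [0,0,0]
    - [0,0,0]
    - [0,0,0]
  yaw: [0,0,0,0,0]
  grip: [0.4,0.6,0.8,1,1]

```text
time_s: 7.88
eef_pos: [0.4495, -0.0091, 0.1322]
tcp_rot: [[-0.988, -0.157, 0.002], [-0.157, 0.988, 0.0], [-0.002, -0.0, -1.0]]
ft_force: [-2.0, 3.6, 9.9]
finger_gap: 0.303
finger_force: 13.5
```

Request:
carry_out:
  dp:
    - [0,0,0]
    - [0,0,0]
    - [0,0,0]
  yaw: [0,0,0]
  grip: [1,1,1]

```text
time_s: 8.13
eef_pos: [0.4494, -0.0091, 0.1323]
tcp_rot: [[-0.988, -0.156, 0.002], [-0.156, 0.988, 0.0], [-0.002, 0.0, -1.0]]
ft_force: [-2.2, 0.5, 6.0]
finger_gap: 0.293
finger_force: 60.7
```

```bash
python3 -c "
from h import *
where(); needle()
R=53
def arc(a,b,n):
    t=np.radians(np.linspace(a,b,n+1)); x=-R*np.sin(t); z=-R*np.cos(t); print([[round(p,1),0,round(q,1)] for p,q in zip(np.diff(x),np.diff(z))])
arc(-50,50,15)"
```

```text
t 8.1333 stand mm [-37.5   0.3 132.3] toolyaw err deg 0.08 gap 0.293 F [-2.2  0.5  6. ] ff 60.738075971603394
scene n 429 7 centre mm [2.2 0.7] needle deg 195.2 mm 5.43 t 8.1833
[[np.float64(-4.2), 0, np.float64(-4.5)], [np.float64(-4.7), 0, np.float64(-4.0)], [np.float64(-5.1), 0, np.float64(-3.4)], [np.float64(-5.5), 0, np.float64(-2.8)], [np.float64(-5.8), 0, np.float64(-2.1)], [np.float64(-6.0), 0, np.float64(-1.4)], [np.float64(-6.1), 0, np.float64(-0.7)], [np.float64(-6.2), 0, np.float64(0.0)], [np.float64(-6.1), 0, np.float64(0.7)], [np.float64(-6.0), 0, np.float64(1.4)], [np.float64(-5.8), 0, np.float64(2.1)], [np.float64(-5.5), 0, np.float64(2.8)], [np.float64(-5.1), 0, np.float64(3.4)], [np.float64(-4.7), 0, np.float64(4.0)], [np.float64(-4.2), 0, np.float64(4.5)]]
```

Request:
carry_out:
  dp:
    - [-4.2,0,-4.5]
    - [-4.7,0,-4.0]
    - [-5.1,0,-3.4]
    - [-5.5,0,-2.8]
    - [-5.8,0,-2.1]
  yaw: [0,0,0,0,0]
  grip: [1,1,1,1,1]

```text
time_s: 8.6
eef_pos: [0.4683, -0.0061, 0.1459]
tcp_rot: [[-0.988, -0.156, -0.012], [-0.156, 0.988, -0.002], [0.012, -0.0, -1.0]]
ft_force: [-12.4, -4.2, -8.0]
finger_gap: 0.291
finger_force: 60.2
```

```bash
python3 -c "
from h import *
where(); needle()"
```

```text
t 8.6 stand mm [-18.3   0.2 145.9] toolyaw err deg 0.06 gap 0.291 F [-12.4  -4.2  -8. ] ff 60.21750032901764
scene n 426 8 centre mm [2.2 0.7] needle deg 155.5 mm 4.32 t 8.65
```

Request:
carry_out:
  dp:
    - [-6,0,-1.4]
    - [-6.1,0,-0.7]
    - [-6.2,0,0]
    - [-6.1,0,0.7]
    - [-6,0,1.4]
  yaw: [0,0,0,0,0]
  grip: [1,1,1,1,1]

```text
time_s: 9.07
eef_pos: [0.4998, -0.0012, 0.1478]
tcp_rot: [[-0.988, -0.156, -0.009], [-0.156, 0.988, -0.002], [0.009, -0.001, -1.0]]
ft_force: [-14.4, -2.9, 6.9]
finger_gap: 0.295
finger_force: 63.4
```

```bash
python3 -c "
from h import *
where(); needle()"
```

```text
t 9.0667 stand mm [ 13.4   0.2 147.8] toolyaw err deg 0.06 gap 0.295 F [-14.4  -2.9   6.9] ff 63.385934829711914
scene n 428 7 centre mm [2.2 0.7] needle deg 107.8 mm 3.0 t 9.1167
```

Request:
carry_out:
  dp:
    - [-5.8,0,2.1]
    - [-5.5,0,2.8]
    - [-5.1,0,3.4]
    - [-4.7,0,4.0]
    - [-4.2,0,4.5]
  yaw: [0,0,0,0,0]
  grip: [1,1,1,1,1]

```text
time_s: 9.53
eef_pos: [0.5286, 0.0033, 0.1331]
tcp_rot: [[-0.988, -0.156, -0.001], [-0.156, 0.988, -0.001], [0.001, -0.001, -1.0]]
ft_force: [-7.6, -1.9, 13.2]
finger_gap: 0.289
finger_force: 64.8
```

Request:
carry_out:
  dp:
    - [0,0,0]
    - [0,0,0]
  yaw: [0,0]
  grip: [1,1]

```text
time_s: 9.7
eef_pos: [0.5293, 0.0034, 0.1326]
tcp_rot: [[-0.988, -0.156, 0.0], [-0.156, 0.988, -0.001], [-0.0, -0.001, -1.0]]
ft_force: [-4.5, -2.0, 4.7]
finger_gap: 0.29
finger_force: 63.6
```

```bash
python3 -c "
from h import *
where(); needle()"
```

```text
t 9.7 stand mm [4.340e+01 1.000e-01 1.326e+02] toolyaw err deg 0.07 gap 0.29 F [-4.5 -2.   4.7] ff 63.61170172691345
scene n 431 7 centre mm [ 2.1 -0.1] needle deg 76.9 mm 2.14 t 9.75
```

Request:
carry_out:
  dp:
    - [0,0,0]
    - [0,0,0]
    - [0,0,0]
    - [0,0,0]
    - [0,0,0]
  yaw: [0,0,0,0,0]
  grip: [0.4,0,0,0,0]

```text
time_s: 10.17
eef_pos: [0.5293, 0.0036, 0.1315]
tcp_rot: [[-0.988, -0.157, 0.001], [-0.157, 0.988, 0.0], [-0.001, 0.0, -1.0]]
ft_force: [-0.0, 0.1, -0.1]
finger_gap: 0.972
finger_force: 0.0
```

```bash
python3 -c "
from h import *
where(); needle()"
```

```text
t 10.1667 stand mm [ 43.4   0.4 131.5] toolyaw err deg 0.09 gap 0.972 F [-0.   0.1 -0.1] ff 0.0
scene n 431 6 centre mm [2.2 0.7] needle deg 75.9 mm 2.11 t 10.2167
```

Request:
carry_out:
  dp:
    - [14.1,0,-11.8]
    - [17.3,0,-6.3]
    - [18.4,0,0]
    - [17.3,0,6.3]
    - [17.1,0,11.8]
  yaw: [0,0,0,0,0]
  grip: [0,0,0,0,0]

```text
time_s: 10.63
eef_pos: [0.4462, -0.0097, 0.1324]
tcp_rot: [[-0.988, -0.157, 0.003], [-0.157, 0.988, 0.0], [-0.003, -0.0, -1.0]]
ft_force: [0.4, 0.8, 0.1]
finger_gap: 0.999
finger_force: 0.0
```

Request:
carry_out:
  dp:
    - [0,0,0]
    - [0,0,0]
    - [0,0,0]
    - [0,0,0]
    - [0,0,0]
  yaw: [0,0,0,0,0]
  grip: [0,0.5,0.8,1,1]

```text
time_s: 11.05
eef_pos: [0.4471, -0.0096, 0.1318]
tcp_rot: [[-0.988, -0.157, 0.001], [-0.157, 0.988, 0.0], [-0.001, -0.0, -1.0]]
ft_force: [-0.4, -0.4, 0.5]
finger_gap: 0.453
finger_force: 0.0
```

Request:
carry_out:
  dp:
    - [0,0,0]
    - [0,0,0]
    - [0,0,0]
    - [0,0,0]
  yaw: [0,0,0,0]
  grip: [1,1,1,1]

```text
time_s: 11.38
eef_pos: [0.4465, -0.0095, 0.1317]
tcp_rot: [[-0.988, -0.157, 0.001], [-0.157, 0.988, 0.0], [-0.001, 0.0, -1.0]]
ft_force: [-0.1, 0.8, 2.8]
finger_gap: 0.293
finger_force: 60.7
```

```bash
python3 -c "
from h import *
where(); needle()"
```

```text
t 11.3833 stand mm [-40.4   0.3 131.7] toolyaw err deg 0.09 gap 0.293 F [-0.1  0.8  2.8] ff 60.69278597831726
scene n 422 5 centre mm [2.2 0.7] needle deg 75.9 mm 2.11 t 11.4333
```

Clean: no movement on release or re-grip. I'll do a second stroke and then re-grip.

Request:
carry_out:
  dp:
    - [-4.2,0,-4.5]
    - [-4.7,0,-4.0]
    - [-5.1,0,-3.4]
    - [-5.5,0,-2.8]
    - [-5.8,0,-2.1]
  yaw: [0,0,0,0,0]
  grip: [1,1,1,1,1]

```text
time_s: 11.85
eef_pos: [0.465, -0.0066, 0.1462]
tcp_rot: [[-0.988, -0.156, -0.012], [-0.156, 0.988, -0.002], [0.012, -0.0, -1.0]]
ft_force: [-14.7, -4.3, -3.0]
finger_gap: 0.29
finger_force: 60.5
```

```bash
python3 -c "
from h import *
where(); needle()"
```

```text
t 11.85 stand mm [-21.7   0.3 146.2] toolyaw err deg 0.06 gap 0.29 F [-14.7  -4.3  -3. ] ff 60.496689677238464
scene n 425 7 centre mm [2.2 0.7] needle deg 71.8 mm 2.0 t 11.9
```

Request:
carry_out:
  dp:
    - [-6,0,-1.4]
    - [-6.1,0,-0.7]
    - [-6.2,0,0]
    - [-6.1,0,0.7]
    - [-6,0,1.4]
  yaw: [0,0,0,0,0]
  grip: [1,1,1,1,1]

```text
time_s: 12.32
eef_pos: [0.4973, -0.0016, 0.1488]
tcp_rot: [[-0.988, -0.156, -0.007], [-0.156, 0.988, -0.002], [0.007, -0.001, -1.0]]
ft_force: [-13.5, -3.0, 11.8]
finger_gap: 0.29
finger_force: 65.5
```

```bash
python3 -c "
from h import *
where(); needle()"
```

```text
t 12.3167 stand mm [ 10.9   0.2 148.8] toolyaw err deg 0.06 gap 0.29 F [-13.5  -3.   11.8] ff 65.5141532421112
scene n 427 4 centre mm [2.2 0.7] needle deg 85.4 mm 2.37 t 12.3667
```

Request:
carry_out:
  dp:
    - [-5.8,0,2.1]
    - [-5.5,0,2.8]
    - [-5.1,0,3.4]
    - [-4.7,0,4.0]
    - [-4.2,0,4.5]
  yaw: [0,0,0,0,0]
  grip: [1,1,1,1,1]

```text
time_s: 12.78
eef_pos: [0.5267, 0.0029, 0.1343]
tcp_rot: [[-0.988, -0.156, 0.002], [-0.156, 0.988, -0.0], [-0.002, -0.001, -1.0]]
ft_force: [-6.2, -1.9, 18.0]
finger_gap: 0.291
finger_force: 72.1
```

Request:
carry_out:
  dp:
    - [0,0,0]
    - [0,0,0]
  yaw: [0,0]
  grip: [1,1]

```text
time_s: 12.95
eef_pos: [0.5275, 0.0031, 0.1336]
tcp_rot: [[-0.988, -0.157, 0.003], [-0.157, 0.988, -0.0], [-0.003, -0.001, -1.0]]
ft_force: [-2.0, -0.5, 6.1]
finger_gap: 0.291
finger_force: 71.2
```

```bash
python3 -c "
from h import *
where(); needle()"
```

```text
t 12.95 stand mm [ 41.5   0.2 133.6] toolyaw err deg 0.1 gap 0.291 F [-2.  -0.5  6.1] ff 71.16023898124695
scene n 429 12 centre mm [ 2.1 -0.1] needle deg 124.0 mm 3.45 t 13.0
```

Request:
carry_out:
  dp:
    - [0,0,0]
    - [0,0,0]
    - [0,0,0]
    - [0,0,0]
    - [0,0,0]
  yaw: [0,0,0,0,0]
  grip: [0.4,0,0,0,0]

```text
time_s: 13.42
eef_pos: [0.5259, 0.0031, 0.1314]
tcp_rot: [[-0.988, -0.157, 0.0], [-0.157, 0.988, 0.0], [-0.0, 0.0, -1.0]]
ft_force: [-0.2, 0.1, 0.8]
finger_gap: 0.971
finger_force: 0.0
```

Request:
carry_out:
  dp:
    - [14.1,0,-11.8]
    - [17.3,0,-6.3]
    - [18.4,0,0]
    - [17.3,0,6.3]
    - [14.1,0,11.8]
  yaw: [0,0,0,0,0]
  grip: [0,0,0,0,0]

```text
time_s: 13.83
eef_pos: [0.4455, -0.0098, 0.1323]
tcp_rot: [[-0.988, -0.157, 0.002], [-0.157, 0.988, -0.0], [-0.002, -0.0, -1.0]]
ft_force: [-0.3, -0.1, -0.8]
finger_gap: 1.001
finger_force: 0.0
```

Request:
carry_out:
  dp:
    - [0,0,0]
    - [0,0,0]
    - [0,0,0]
    - [0,0,0]
    - [0,0,0]
  yaw: [0,0,0,0,0]
  grip: [0,0.5,0.8,1,1]

```text
time_s: 14.25
eef_pos: [0.4468, -0.0096, 0.1318]
tcp_rot: [[-0.988, -0.157, 0.001], [-0.157, 0.988, 0.0], [-0.001, -0.0, -1.0]]
ft_force: [-0.2, 0.3, 0.8]
finger_gap: 0.452
finger_force: 0.0
```

Request:
carry_out:
  dp:
    - [0,0,0]
    - [0,0,0]
    - [0,0,0]
    - [0,0,0]
  yaw: [0,0,0,0]
  grip: [1,1,1,1]

```text
time_s: 14.58
eef_pos: [0.4463, -0.0096, 0.1317]
tcp_rot: [[-0.988, -0.157, 0.001], [-0.157, 0.988, 0.0], [-0.001, 0.0, -1.0]]
ft_force: [0.4, -0.2, 2.0]
finger_gap: 0.289
finger_force: 60.3
```

```bash
python3 -c "
from h import *
where(); needle()"
```

```text
t 14.5833 stand mm [-40.7   0.3 131.7] toolyaw err deg 0.09 gap 0.289 F [ 0.4 -0.2  2. ] ff 60.297664403915405
scene n 425 8 centre mm [2.2 0.7] needle deg 124.0 mm 3.45 t 14.6333
```

Minimum passed (about 2.0 mm). Now the third stroke.

Request:
carry_out:
  dp:
    - [-4.2,0,-4.5]
    - [-4.7,0,-4.0]
    - [-5.1,0,-3.4]
    - [-5.5,0,-2.8]
    - [-5.8,0,-2.1]
  yaw: [0,0,0,0,0]
  grip: [1,1,1,1,1]

```text
time_s: 15.05
eef_pos: [0.4646, -0.0067, 0.1462]
tcp_rot: [[-0.988, -0.156, -0.012], [-0.156, 0.988, -0.002], [0.013, -0.0, -1.0]]
ft_force: [-14.4, -4.7, -3.3]
finger_gap: 0.294
finger_force: 60.3
```

```bash
python3 -c "
from h import *
where(); needle()"
```

```text
t 15.05 stand mm [-22.1   0.3 146.2] toolyaw err deg 0.06 gap 0.294 F [-14.4  -4.7  -3.3] ff 60.32395362854004
scene n 428 9 centre mm [2.2 0.7] needle deg 164.6 mm 4.57 t 15.1
```

Request:
carry_out:
  dp:
    - [-6,0,-1.4]
    - [-6.1,0,-0.7]
    - [-6.2,0,0]
    - [-6.1,0,0.7]
    - [-6,0,1.4]
  yaw: [0,0,0,0,0]
  grip: [1,1,1,1,1]

```text
time_s: 15.52
eef_pos: [0.4969, -0.0017, 0.1488]
tcp_rot: [[-0.988, -0.156, -0.007], [-0.156, 0.988, -0.002], [0.007, -0.001, -1.0]]
ft_force: [-13.0, -3.3, 12.6]
finger_gap: 0.295
finger_force: 65.7
```

```bash
python3 -c "
from h import *
where(); needle()"
```

```text
t 15.5167 stand mm [ 10.6   0.2 148.8] toolyaw err deg 0.06 gap 0.295 F [-13.   -3.3  12.6] ff 65.71055889129639
scene n 429 7 centre mm [2.2 0.7] needle deg 216.8 mm 6.03 t 15.5667
```

Request:
carry_out:
  dp:
    - [-5.8,0,2.1]
    - [-5.5,0,2.8]
    - [-5.1,0,3.4]
    - [-4.7,0,4.0]
    - [-4.2,0,4.5]
  yaw: [0,0,0,0,0]
  grip: [1,1,1,1,1]

```text
time_s: 15.98
eef_pos: [0.5263, 0.0029, 0.1342]
tcp_rot: [[-0.988, -0.156, 0.002], [-0.156, 0.988, -0.0], [-0.001, -0.001, -1.0]]
ft_force: [-5.7, -2.0, 18.3]
finger_gap: 0.296
finger_force: 74.2
```

Request:
carry_out:
  dp:
    - [0,0,0]
    - [0,0,0]
  yaw: [0,0]
  grip: [1,1]

```text
time_s: 16.15
eef_pos: [0.527, 0.003, 0.1337]
tcp_rot: [[-0.988, -0.156, 0.003], [-0.156, 0.988, -0.0], [-0.002, -0.001, -1.0]]
ft_force: [-1.4, -0.8, 8.2]
finger_gap: 0.296
finger_force: 73.4
```

```bash
python3 -c "
from h import *
where(); needle()"
```

```text
t 16.15 stand mm [4.100e+01 1.000e-01 1.337e+02] toolyaw err deg 0.08 gap 0.296 F [-1.4 -0.8  8.2] ff 73.35191130638123
scene n 430 8 centre mm [2.2 0.7] needle deg 261.2 mm 7.26 t 16.2
```

Request:
carry_out:
  dp:
    - [0,0,0]
    - [0,0,0]
    - [0,0,0]
    - [0,0,0]
    - [0,0,0]
  yaw: [0,0,0,0,0]
  grip: [0.4,0,0,0,0]

```text
time_s: 16.62
eef_pos: [0.5257, 0.0031, 0.1314]
tcp_rot: [[-0.988, -0.157, 0.0], [-0.157, 0.988, 0.0], [-0.0, 0.0, -1.0]]
ft_force: [-0.0, -1.0, -0.3]
finger_gap: 0.978
finger_force: 0.0
```

Request:
carry_out:
  dp:
    - [14.1,0,-11.8]
    - [17.3,0,-6.3]
    - [18.4,0,0]
    - [17.3,0,6.3]
    - [14.1,0,11.8]
  yaw: [0,0,0,0,0]
  grip: [0,0,0,0,0]

```text
time_s: 17.03
eef_pos: [0.4452, -0.0099, 0.1322]
tcp_rot: [[-0.988, -0.157, 0.002], [-0.157, 0.988, -0.0], [-0.002, -0.0, -1.0]]
ft_force: [0.6, 0.3, -0.7]
finger_gap: 0.999
finger_force: 0.0
```

Request:
carry_out:
  dp:
    - [0,0,0]
    - [0,0,0]
    - [0,0,0]
    - [0,0,0]
    - [0,0,0]
  yaw: [0,0,0,0,0]
  grip: [0,0.5,0.8,1,1]

```text
time_s: 17.45
eef_pos: [0.4465, -0.0096, 0.1318]
tcp_rot: [[-0.988, -0.157, 0.001], [-0.157, 0.988, 0.0], [-0.001, -0.0, -1.0]]
ft_force: [-0.2, 0.4, 0.6]
finger_gap: 0.452
finger_force: 0.0
```

Request:
carry_out:
  dp:
    - [0,0,0]
    - [0,0,0]
    - [0,0,0]
    - [0,0,0]
  yaw: [0,0,0,0]
  grip: [1,1,1,1]

```text
time_s: 17.78
eef_pos: [0.446, -0.0096, 0.1317]
tcp_rot: [[-0.988, -0.157, 0.001], [-0.157, 0.988, 0.0], [-0.001, 0.0, -1.0]]
ft_force: [1.0, 0.3, 3.3]
finger_gap: 0.292
finger_force: 60.2
```

```bash
python3 -c "
from h import *
where(); needle()"
```

```text
t 17.7833 stand mm [-40.9   0.2 131.7] toolyaw err deg 0.09 gap 0.292 F [1.  0.3 3.3] ff 60.21661162376404
scene n 422 8 centre mm [2.2 0.7] needle deg 261.0 mm 7.25 t 17.8333
```

Request:
carry_out:
  dp:
    - [-4.2,0,-4.5]
    - [-4.7,0,-4.0]
    - [-5.1,0,-3.4]
    - [-5.5,0,-2.8]
    - [-5.8,0,-2.1]
  yaw: [0,0,0,0,0]
  grip: [1,1,1,1,1]

```text
time_s: 18.25
eef_pos: [0.4644, -0.0067, 0.1461]
tcp_rot: [[-0.988, -0.156, -0.012], [-0.156, 0.988, -0.002], [0.013, -0.0, -1.0]]
ft_force: [-13.9, -5.0, -2.7]
finger_gap: 0.29
finger_force: 61.0
```

```bash
python3 -c "
from h import *
where(); needle()"
```

```text
t 18.25 stand mm [-22.3   0.2 146.1] toolyaw err deg 0.05 gap 0.29 F [-13.9  -5.   -2.7] ff 60.95478415489197
scene n 427 7 centre mm [2.2 0.7] needle deg 281.1 mm 7.81 t 18.3
```

Request:
carry_out:
  dp:
    - [-6,0,-1.4]
    - [-6.1,0,-0.7]
    - [-6.2,0,0]
    - [-6.1,0,0.7]
    - [-6,0,1.4]
  yaw: [0,0,0,0,0]
  grip: [1,1,1,1,1]

```text
time_s: 18.72
eef_pos: [0.4969, -0.0017, 0.1488]
tcp_rot: [[-0.988, -0.156, -0.007], [-0.156, 0.988, -0.002], [0.007, -0.001, -1.0]]
ft_force: [-14.4, -3.0, 12.6]
finger_gap: 0.289
finger_force: 66.8
```

```bash
python3 -c "
from h import *
where(); needle()"
```

```text
t 18.7167 stand mm [ 10.6   0.2 148.8] toolyaw err deg 0.06 gap 0.289 F [-14.4  -3.   12.6] ff 66.84350609779358
scene n 428 9 centre mm [2.2 0.7] needle deg 285.1 mm 7.92 t 18.7667
```

Request:
carry_out:
  dp:
    - [-5.8,0,2.1]
    - [-5.5,0,2.8]
    - [-5.1,0,3.4]
    - [-4.7,0,4.0]
    - [-4.2,0,4.5]
  yaw: [0,0,0,0,0]
  grip: [1,1,1,1,1]

```text
time_s: 19.18
eef_pos: [0.5265, 0.0029, 0.1344]
tcp_rot: [[-0.988, -0.156, 0.002], [-0.156, 0.988, -0.0], [-0.002, -0.001, -1.0]]
ft_force: [-6.3, 0.5, 18.4]
finger_gap: 0.291
finger_force: 72.8
```

Request:
carry_out:
  dp:
    - [0,0,0]
    - [0,0,0]
  yaw: [0,0]
  grip: [1,1]

```text
time_s: 19.35
eef_pos: [0.5273, 0.0031, 0.1337]
tcp_rot: [[-0.988, -0.157, 0.003], [-0.157, 0.988, -0.0], [-0.003, -0.001, -1.0]]
ft_force: [-1.4, 0.1, 8.2]
finger_gap: 0.288
finger_force: 71.8
```

```bash
python3 -c "
from h import *
where(); needle()"
```

```text
t 19.35 stand mm [ 41.3   0.2 133.7] toolyaw err deg 0.1 gap 0.288 F [-1.4  0.1  8.2] ff 71.81900382041931
scene n 427 5 centre mm [2.2 0.7] needle deg 264.5 mm 7.35 t 19.4
```

```bash
python3 - <<'E'
import numpy as np; from scipy.optimize import least_squares
S=[[(-37.5,132.3,5.43),(-18.3,145.9,4.32),(13.4,147.8,3.0),(43.4,132.6,2.12)],
[(-40.4,131.7,2.11),(-21.7,146.2,2.0),(10.9,148.8,2.37),(41.5,133.6,3.45)],
[(-40.7,131.7,3.45),(-22.1,146.2,4.57),(10.6,148.8,6.03),(41.0,133.7,7.25)],
[(-40.9,131.7,7.25),(-22.3,146.1,7.81),(10.6,148.8,7.92),(41.3,133.7,7.35)]]
c=0;D=[]
for s in S:
    a=[np.degrees(np.arctan2(x,z-96)) for x,z,_ in s]
    D+=[(c+q-a[0],m[2]) for q,m in zip(a,s)]; c+=a[-1]-a[0]
t,r=np.array(D).T
f=lambda p: p[0]+p[1]*np.cos(np.radians(p[3]*t-p[2]))-r
s=least_squares(f,[5,3,310,1]); p=s.x; print(p,f(p).round(2),t.round(1)); print('max at',p[2]/p[3],'now',t[-1],'back',(t[-1]-p[2]/p[3]))
s=least_squares(lambda q:f([*q,1]),[5,3,310]);print(s.x)
E
```

```text
[  4.98064046   3.01260083 278.47175864   0.82537716] [-0.01 -0.01 -0.01  0.02  0.03 -0.03  0.01  0.03  0.03 -0.07 -0.03  0.02
  0.02  0.    0.03 -0.03] [  0.   25.8  60.4  95.8  95.8 120.9 156.  192.1 192.1 217.1 252.2 288.3
 288.3 313.2 348.5 384.8]
max at 337.3872851435192 now 384.7850133686764 back 47.39772822515721
[  4.69727564   2.91617836 309.12574439]
```

The fit is excellent: the maximum is at 278° of true turn and the pulley is now at about 318°, at a scale of 0.825 to the pose arc. I'll turn on past a full 360°, then come back to the maximum.

Request:
carry_out:
  dp:
    - [0,0,0]
    - [0,0,0]
    - [0,0,0]
    - [0,0,0]
    - [0,0,0]
  yaw: [0,0,0,0,0]
  grip: [0.4,0,0,0,0]

```text
time_s: 19.82
eef_pos: [0.5255, 0.003, 0.1314]
tcp_rot: [[-0.988, -0.157, 0.0], [-0.157, 0.988, 0.0], [-0.0, 0.0, -1.0]]
ft_force: [0.1, -0.5, -0.6]
finger_gap: 0.972
finger_force: 0.0
```

Request:
carry_out:
  dp:
    - [14.1,0,-11.8]
    - [17.3,0,-6.3]
    - [18.4,0,0]
    - [17.3,0,6.3]
    - [14.1,0,11.8]
  yaw: [0,0,0,0,0]
  grip: [0,0,0,0,0]

```text
time_s: 20.23
eef_pos: [0.445, -0.0099, 0.1322]
tcp_rot: [[-0.988, -0.157, 0.002], [-0.157, 0.988, -0.0], [-0.002, -0.0, -1.0]]
ft_force: [0.6, 0.3, 0.4]
finger_gap: 1.001
finger_force: 0.0
```

Request:
carry_out:
  dp:
    - [0,0,0]
    - [0,0,0]
    - [0,0,0]
    - [0,0,0]
    - [0,0,0]
  yaw: [0,0,0,0,0]
  grip: [0,0.5,0.8,1,1]

```text
time_s: 20.65
eef_pos: [0.4464, -0.0097, 0.1318]
tcp_rot: [[-0.988, -0.157, 0.001], [-0.157, 0.988, 0.0], [-0.001, -0.0, -1.0]]
ft_force: [0.3, -0.1, 0.9]
finger_gap: 0.461
finger_force: 0.0
```

Request:
carry_out:
  dp:
    - [0,0,0]
    - [0,0,0]
    - [0,0,0]
    - [0,0,0]
  yaw: [0,0,0,0]
  grip: [1,1,1,1]

```text
time_s: 20.98
eef_pos: [0.4458, -0.0096, 0.1317]
tcp_rot: [[-0.988, -0.157, 0.001], [-0.157, 0.988, 0.0], [-0.001, 0.0, -1.0]]
ft_force: [1.3, 0.1, 2.6]
finger_gap: 0.29
finger_force: 60.5
```

Request:
carry_out:
  dp:
    - [-4.2,0,-4.5]
    - [-4.7,0,-4.0]
    - [-5.1,0,-3.4]
    - [-5.5,0,-2.8]
    - [-5.8,0,-2.1]
  yaw: [0,0,0,0,0]
  grip: [1,1,1,1,1]

```text
time_s: 21.4
eef_pos: [0.4645, -0.0067, 0.1462]
tcp_rot: [[-0.988, -0.156, -0.012], [-0.156, 0.988, -0.002], [0.012, -0.0, -1.0]]
ft_force: [-13.7, -3.9, -3.6]
finger_gap: 0.285
finger_force: 62.0
```

Request:
carry_out:
  dp:
    - [-6,0,-1.4]
    - [-6.1,0,-0.7]
    - [-6.2,0,0]
    - [-6.1,0,0.7]
    - [-6,0,1.4]
  yaw: [0,0,0,0,0]
  grip: [1,1,1,1,1]

```text
time_s: 21.82
eef_pos: [0.4969, -0.0017, 0.1489]
tcp_rot: [[-0.988, -0.156, -0.006], [-0.156, 0.988, -0.002], [0.007, -0.001, -1.0]]
ft_force: [-13.5, -2.1, 12.6]
finger_gap: 0.291
finger_force: 68.4
```

Request:
carry_out:
  dp:
    - [-5.8,0,2.1]
    - [0,0,0]
    - [0,0,0]
  yaw: [0,0,0]
  grip: [1,1,1]

```text
time_s: 22.07
eef_pos: [0.5048, -0.0005, 0.147]
tcp_rot: [[-0.988, -0.156, -0.003], [-0.156, 0.988, -0.001], [0.003, -0.0, -1.0]]
ft_force: [-6.3, -1.3, 6.3]
finger_gap: 0.288
finger_force: 68.4
```

```bash
python3 -c "
from h import *
where(); needle()"
```

```text
t 22.0667 stand mm [ 18.5   0.2 147. ] toolyaw err deg 0.06 gap 0.288 F [-6.3 -1.3  6.3] ff 68.42061996459961
scene n 425 11 centre mm [2.2 0.7] needle deg 175.9 mm 4.89 t 22.1167
```

Request:
carry_out:
  dp:
    - [0,0,0]
    - [0,0,0]
    - [0,0,0]
    - [0,0,0]
    - [0,0,0]
  yaw: [0,0,0,0,0]
  grip: [0.4,0,0,0,0]

```text
time_s: 22.53
eef_pos: [0.5064, -0.0, 0.1464]
tcp_rot: [[-0.988, -0.157, 0.001], [-0.157, 0.988, 0.0], [-0.001, -0.0, -1.0]]
ft_force: [0.8, 0.3, -0.0]
finger_gap: 0.97
finger_force: 0.0
```

Request:
carry_out:
  dp:
    - [-13.1,0,8]
    - [-10.3,0,11.7]
    - [0,0,0]
    - [0,0,0]
    - [0,0,0]
  yaw: [0,0,0,0,0]
  grip: [0,0,0.3,0.6,0.8]

```text
time_s: 22.95
eef_pos: [0.5285, 0.0035, 0.1264]
tcp_rot: [[-0.988, -0.157, -0.001], [-0.157, 0.988, 0.0], [0.001, 0.0, -1.0]]
ft_force: [-0.7, 0.1, 0.6]
finger_gap: 0.603
finger_force: 0.0
```

Request:
carry_out:
  dp:
    - [0,0,0]
    - [0,0,0]
    - [0,0,0]
    - [0,0,0]
    - [0,0,0]
  yaw: [0,0,0,0,0]
  grip: [1,1,1,1,1]

```text
time_s: 23.37
eef_pos: [0.5289, 0.0033, 0.127]
tcp_rot: [[-0.988, -0.156, 0.001], [-0.156, 0.988, -0.0], [-0.001, -0.0, -1.0]]
ft_force: [-1.1, -1.5, 5.8]
finger_gap: 0.292
finger_force: 61.5
```

```bash
python3 -c "
from h import *
where(); needle()"
```

```text
t 23.3667 stand mm [ 43.    0.2 127. ] toolyaw err deg 0.07 gap 0.292 F [-1.1 -1.5  5.8] ff 61.50444030761719
scene n 429 11 centre mm [ 2.1 -0.1] needle deg 172.3 mm 4.79 t 23.4167
```

Request:
carry_out:
  dp:
    - [4.2,0,-5.6]
    - [4.9,0,-5]
    - [5.5,0,-4.3]
    - [6.1,0,-3.6]
    - [6.5,0,-2.7]
  yaw: [0,0,0,0,0]
  grip: [1,1,1,1,1]

```text
time_s: 23.83
eef_pos: [0.5027, -0.0008, 0.146]
tcp_rot: [[-0.988, -0.156, 0.001], [-0.156, 0.988, 0.0], [-0.001, -0.0, -1.0]]
ft_force: [9.8, -1.2, -23.1]
finger_gap: 0.288
finger_force: 60.2
```

Request:
carry_out:
  dp:
    - [6.8,0,-1.8]
    - [7,0,-0.9]
    - [7,0,0]
    - [7,0,0.9]
    - [6.8,0,1.8]
  yaw: [0,0,0,0,0]
  grip: [1,1,1,1,1]

```text
time_s: 24.25
eef_pos: [0.4735, -0.0053, 0.1486]
tcp_rot: [[-0.988, -0.157, 0.011], [-0.157, 0.988, 0.002], [-0.011, 0.001, -1.0]]
ft_force: [17.9, 3.3, -8.3]
finger_gap: 0.293
finger_force: 60.0
```

```bash
python3 -c "
from h import *
where(); needle()"
```

```text
t 24.25 stand mm [-13.1   0.2 148.6] toolyaw err deg 0.1 gap 0.293 F [17.9  3.3 -8.3] ff 59.99547779560089
scene n 426 7 centre mm [2.2 0.7] needle deg 263.7 mm 7.33 t 24.3
```

Request:
carry_out:
  dp:
    - [6.5,0,2.7]
    - [6.1,0,3.6]
    - [5.5,0,4.3]
    - [4.9,0,5]
    - [4.2,0,5.6]
  yaw: [0,0,0,0,0]
  grip: [1,1,1,1,1]

```text
time_s: 24.72
eef_pos: [0.4469, -0.0095, 0.1309]
tcp_rot: [[-0.988, -0.157, 0.013], [-0.157, 0.988, 0.002], [-0.013, 0.0, -1.0]]
ft_force: [0.4, 2.6, 22.6]
finger_gap: 0.295
finger_force: 69.5
```

```bash
python3 -c "
from h import *
where(); needle()"
```

```text
t 24.7167 stand mm [-40.1   0.2 130.9] toolyaw err deg 0.11 gap 0.295 F [ 0.4  2.6 22.6] ff 69.54852104187012
scene n 424 9 centre mm [2.2 0.7] needle deg 285.0 mm 7.92 t 24.7667
```

Request:
carry_out:
  dp:
    - [0,0,0]
    - [0,0,0]
  yaw: [0,0]
  grip: [1,1]

```text
time_s: 24.93
eef_pos: [0.4453, -0.0097, 0.1293]
tcp_rot: [[-0.988, -0.157, 0.009], [-0.157, 0.988, 0.002], [-0.009, 0.0, -1.0]]
ft_force: [3.0, 1.7, 13.2]
finger_gap: 0.288
finger_force: 68.4
```

```bash
python3 -c "
from h import *
where(); needle()"
```

```text
t 24.9333 stand mm [-41.7   0.2 129.3] toolyaw err deg 0.11 gap 0.288 F [ 3.   1.7 13.2] ff 68.40576767921448
scene n 428 11 centre mm [2.2 0.7] needle deg 285.4 mm 7.93 t 24.9833
```

Reading 7.93 mm, about 8° short of the peak by the fit. I'll re-grip higher and make one small correction.

Request:
carry_out:
  dp:
    - [0,0,0]
    - [0,0,0]
    - [0,0,0]
    - [0,0,0]
    - [0,0,0]
  yaw: [0,0,0,0,0]
  grip: [0.4,0,0,0,0]

```text
time_s: 25.4
eef_pos: [0.4404, -0.0104, 0.1259]
tcp_rot: [[-0.988, -0.157, -0.001], [-0.157, 0.988, 0.0], [0.001, 0.0, -1.0]]
ft_force: [-0.3, -0.7, -0.9]
finger_gap: 0.969
finger_force: 0.0
```

Request:
carry_out:
  dp:
    - [-8,0,-10]
    - [-9.9,0,-7]
    - [0,0,0]
    - [0,0,0]
    - [0,0,0]
  yaw: [0,0,0,0,0]
  grip: [0,0,0.3,0.6,0.8]

```text
time_s: 25.82
eef_pos: [0.4578, -0.0076, 0.1426]
tcp_rot: [[-0.988, -0.157, -0.001], [-0.157, 0.988, -0.0], [0.001, 0.0, -1.0]]
ft_force: [-0.6, 0.5, 0.1]
finger_gap: 0.605
finger_force: 0.0
```

Request:
carry_out:
  dp:
    - [0,0,0]
    - [0,0,0]
    - [0,0,0]
    - [0,0,0]
    - [0,0,0]
  yaw: [0,0,0,0,0]
  grip: [1,1,1,1,1]

```text
time_s: 26.23
eef_pos: [0.4578, -0.0078, 0.143]
tcp_rot: [[-0.988, -0.156, -0.002], [-0.156, 0.988, -0.0], [0.002, -0.0, -1.0]]
ft_force: [-3.7, -1.8, 0.6]
finger_gap: 0.29
finger_force: 59.5
```

```bash
python3 -c "
from h import *
where(); needle()"
```

```text
t 26.2333 stand mm [-29.    0.2 143. ] toolyaw err deg 0.07 gap 0.29 F [-3.7 -1.8  0.6] ff 59.49775993824005
scene n 426 10 centre mm [2.2 0.7] needle deg 284.9 mm 7.92 t 26.2833
```

Request:
carry_out:
  dp:
    - [3.2,0,1.9]
    - [3,0,2.2]
    - [2.8,0,2.4]
    - [0,0,0]
    - [0,0,0]
  yaw: [0,0,0,0,0]
  grip: [1,1,1,1,1]

```text
time_s: 26.7
eef_pos: [0.4554, -0.0082, 0.1408]
tcp_rot: [[-0.988, -0.157, 0.012], [-0.157, 0.988, 0.002], [-0.012, 0.0, -1.0]]
ft_force: [1.0, 2.8, 18.8]
finger_gap: 0.284
finger_force: 62.8
```

Request:
carry_out:
  dp:
    - [0,0,0]
    - [0,0,0]
    - [0,0,0]
  yaw: [0,0,0]
  grip: [1,1,1]

```text
time_s: 26.95
eef_pos: [0.4554, -0.0082, 0.1408]
tcp_rot: [[-0.988, -0.157, 0.012], [-0.157, 0.988, 0.002], [-0.012, 0.0, -1.0]]
ft_force: [0.5, 2.2, 19.5]
finger_gap: 0.292
finger_force: 62.8
```

```bash
python3 -c "
from h import *
where(); needle()"
```

```text
t 26.95 stand mm [-31.5   0.2 140.8] toolyaw err deg 0.09 gap 0.292 F [ 0.5  2.2 19.5] ff 62.78804898262024
scene n 424 10 centre mm [2.2 0.7] needle deg 284.9 mm 7.92 t 27.0
```

Request:
carry_out:
  dp:
    - [2.7,0,2.6]
    - [2.5,0,2.7]
    - [2.2,0,2.9]
    - [0,0,0]
    - [0,0,0]
  yaw: [0,0,0,0,0]
  grip: [1,1,1,1,1]

```text
time_s: 27.42
eef_pos: [0.4471, -0.0095, 0.1322]
tcp_rot: [[-0.988, -0.157, 0.01], [-0.157, 0.988, 0.002], [-0.01, 0.0, -1.0]]
ft_force: [-4.0, 2.0, 16.7]
finger_gap: 0.287
finger_force: 66.4
```

```bash
python3 -c "
from h import *
where(); needle(); needle()"
```

```text
t 27.4167 stand mm [-39.9   0.2 132.2] toolyaw err deg 0.11 gap 0.287 F [-4.   2.  16.7] ff 66.38672232627869
scene n 426 9 centre mm [2.2 0.7] needle deg 284.2 mm 7.9 t 27.4667
scene n 425 8 centre mm [2.2 0.7] needle deg 284.2 mm 7.9 t 27.5167
```

Readings are the same (7.92 and 7.90) on both sides of about 13° of turn, so the pulley is within a few degrees of the peak. Releasing and retreating.

Request:
carry_out:
  dp:
    - [0,0,0]
    - [0,0,0]
    - [0,0,0]
    - [0,0,0]
    - [0,0,0]
  yaw: [0,0,0,0,0]
  grip: [0.4,0,0,0,0]

```text
time_s: 27.93
eef_pos: [0.4421, -0.0101, 0.1282]
tcp_rot: [[-0.988, -0.157, -0.001], [-0.157, 0.988, 0.0], [0.001, 0.0, -1.0]]
ft_force: [-0.9, -0.5, -0.4]
finger_gap: 0.971
finger_force: 0.0
```

Request:
carry_out:
  dp:
    - [0,0,-15]
    - [0,0,-30]
    - [0,0,-35]
    - [0,0,-35]
    - [0,0,0]
  yaw: [0,0,0,0,0]
  grip: [0,0,0,0,0]

```text
time_s: 28.35
eef_pos: [0.4458, -0.0103, 0.2497]
tcp_rot: [[-0.988, -0.157, 0.009], [-0.157, 0.988, -0.0], [-0.009, -0.002, -1.0]]
ft_force: [0.3, 0.8, 1.7]
finger_gap: 0.999
finger_force: 0.0
```

Request:
carry_out:
  dp:
    - [-30,0,0]
    - [-30,0,0]
    - [-30,0,0]
    - [-30,0,0]
    - [-30,0,0]
  yaw: [0,0,0,0,0]
  grip: [0,0,0,0,0]

```text
time_s: 28.77
eef_pos: [0.5919, 0.0136, 0.243]
tcp_rot: [[-0.988, -0.157, -0.001], [-0.157, 0.988, -0.0], [0.001, 0.0, -1.0]]
ft_force: [0.9, 0.9, 0.4]
finger_gap: 1.005
finger_force: 0.0
```

Request:
carry_out:
  dp:
    - [-30,0,0]
    - [-20,0,0]
    - [0,0,0]
    - [0,0,0]
  yaw: [0,0,0,0]
  grip: [0,0,0,0]

```text
time_s: 29.1
eef_pos: [0.6403, 0.0213, 0.2421]
tcp_rot: [[-0.988, -0.157, -0.002], [-0.157, 0.988, -0.0], [0.002, 0.0, -1.0]]
ft_force: [0.2, -0.6, 0.0]
finger_gap: 1.0
finger_force: 0.0
```

```bash
python3 - <<'E'
from h import *
where(); needle()
s=snap('wrist'); b=snap('scene')['color']
a=s['color'][0:300,220:420]
cv2.imwrite('pics/f.png',np.hstack([cv2.resize(a,(400,600),interpolation=2),cv2.copyMakeBorder(cv2.resize(b,(400,300)),0,300,0,0,0)])[...,::-1])
E
```

```text
t 29.1 stand mm [155.8   0.7 242.1] toolyaw err deg 0.11 gap 1.0 F [ 0.2 -0.6  0. ] ff 0.0
scene n 366 2 centre mm [2.2 0.7] needle deg 280.5 mm 7.8 t 29.15
```

View pics/f.png

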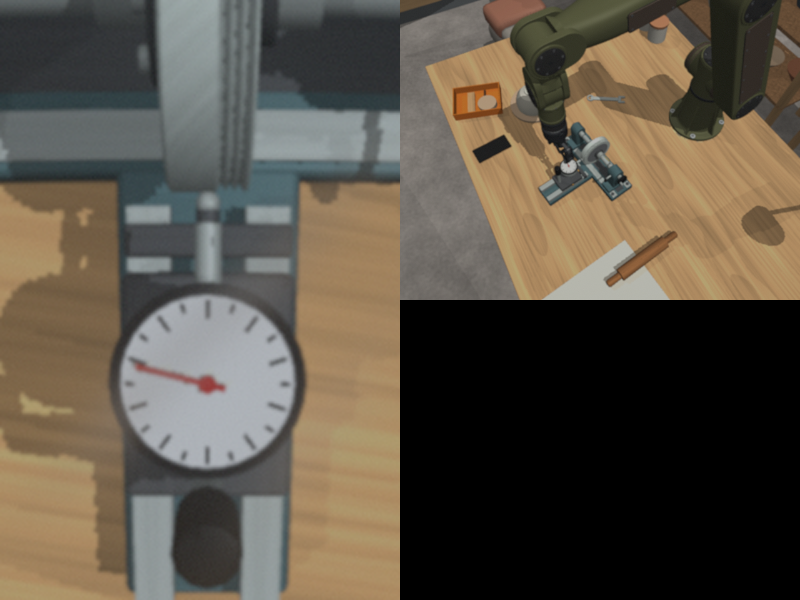

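The wrist view shows the needle hub at (207,384) and tip at (135,366). That is 284° (7.89 mm), with the gauge home and the bystanders untouched. The fit suggests I overshot the peak by about 6°, and there is plenty of time, so I'll do one small forward nudge.

Request:
carry_out:
  dp:
    - [32,0,0]
    - [32,0,0]
    - [32,0,0]
    - [32,0,0]
    - [32,0,0]
  yaw: [0,0,0,0,0]
  grip: [0,0,0,0,0]

```text
time_s: 29.67
eef_pos: [0.4794, -0.0042, 0.2437]
tcp_rot: [[-0.988, -0.156, 0.0], [-0.156, 0.988, -0.0], [-0.0, -0.0, -1.0]]
ft_force: [0.3, -0.5, 0.6]
finger_gap: 0.998
finger_force: 0.0
```

Request:
carry_out:
  dp:
    - [2,0,0]
    - [0,0,30]
    - [0,0,30]
    - [0,0,32]
    - [0,0,0]
  yaw: [0,0,0,0,0]
  grip: [0,0,0,0,0]

```text
time_s: 30.08
eef_pos: [0.4756, -0.0043, 0.1469]
tcp_rot: [[-0.988, -0.156, -0.008], [-0.156, 0.988, 0.0], [0.008, 0.001, -1.0]]
ft_force: [-1.4, -0.6, -0.3]
finger_gap: 1.002
finger_force: 0.0
```

Request:
carry_out:
  dp:
    - [0,0,0]
    - [0,0,0]
    - [0,0,0]
    - [0,0,0]
    - [0,0,0]
  yaw: [0,0,0,0,0]
  grip: [0.3,0.6,0.8,1,1]

```text
time_s: 30.5
eef_pos: [0.4812, -0.0042, 0.153]
tcp_rot: [[-0.988, -0.157, 0.003], [-0.157, 0.988, 0.0], [-0.002, -0.0, -1.0]]
ft_force: [-0.6, 2.9, 12.3]
finger_gap: 0.3
finger_force: 11.9
```

Request:
carry_out:
  dp:
    - [0,0,0]
    - [0,0,0]
    - [0,0,0]
  yaw: [0,0,0]
  grip: [1,1,1]

```text
time_s: 30.75
eef_pos: [0.4812, -0.0042, 0.1533]
tcp_rot: [[-0.988, -0.156, 0.003], [-0.156, 0.988, 0.0], [-0.003, -0.0, -1.0]]
ft_force: [-1.6, -0.3, 6.4]
finger_gap: 0.29
finger_force: 58.9
```

```bash
python3 -c "
from h import *
where(); needle()"
```

```text
t 30.75 stand mm [ -5.3   0.2 153.3] toolyaw err deg 0.08 gap 0.29 F [-1.6 -0.3  6.4] ff 58.89257490634918
scene n 427 10 centre mm [2.2 0.7] needle deg 285.0 mm 7.92 t 30.8
```

Request:
carry_out:
  dp:
    - [-3.2,0,-0.3]
    - [-3.2,0,-0.1]
    - [-3.2,0,0.1]
    - [-3.2,0,0.3]
    - [0,0,0]
  yaw: [0,0,0,0,0]
  grip: [1,1,1,1,1]

```text
time_s: 31.22
eef_pos: [0.4905, -0.0026, 0.1529]
tcp_rot: [[-0.988, -0.156, -0.004], [-0.156, 0.988, -0.001], [0.004, -0.001, -1.0]]
ft_force: [-9.9, -1.8, 16.0]
finger_gap: 0.288
finger_force: 61.8
```

Request:
carry_out:
  dp:
    - [0,0,0]
    - [0,0,0]
  yaw: [0,0]
  grip: [1,1]

```text
time_s: 31.38
eef_pos: [0.4906, -0.0027, 0.1529]
tcp_rot: [[-0.988, -0.156, -0.003], [-0.156, 0.988, -0.001], [0.003, -0.001, -1.0]]
ft_force: [-10.6, -1.6, 15.2]
finger_gap: 0.29
finger_force: 61.8
```

```bash
python3 -c "
from h import *
where(); needle()"
```

```text
t 31.3833 stand mm [  4.2   0.2 152.9] toolyaw err deg 0.08 gap 0.29 F [-10.6  -1.6  15.2] ff 61.786909103393555
scene n 429 10 centre mm [2.2 0.7] needle deg 286.1 mm 7.95 t 31.4333
```

286.1° is the highest reading yet. Release, retreat, check and hand in.

Request:
carry_out:
  dp:
    - [0,0,0]
    - [0,0,0]
    - [0,0,0]
    - [0,0,0]
    - [0,0,0]
  yaw: [0,0,0,0,0]
  grip: [0.4,0,0,0,0]

```text
time_s: 31.85
eef_pos: [0.4929, -0.0022, 0.1516]
tcp_rot: [[-0.988, -0.157, 0.0], [-0.157, 0.988, 0.0], [-0.0, -0.0, -1.0]]
ft_force: [1.2, 0.3, 0.6]
finger_gap: 0.969
finger_force: 0.0
```

Request:
carry_out:
  dp:
    - [0,0,-15]
    - [0,0,-30]
    - [0,0,-35]
    - [0,0,-35]
    - [0,0,0]
  yaw: [0,0,0,0,0]
  grip: [0,0,0,0,0]

```text
time_s: 32.27
eef_pos: [0.4961, -0.0022, 0.2733]
tcp_rot: [[-0.988, -0.157, 0.01], [-0.157, 0.988, 0.0], [-0.01, -0.002, -1.0]]
ft_force: [0.7, -0.1, 0.5]
finger_gap: 1.004
finger_force: 0.0
```

Request:
carry_out:
  dp:
    - [0,0,0]
    - [0,0,0]
  yaw: [0,0]
  grip: [0,0]

```text
time_s: 32.43
eef_pos: [0.4926, -0.0022, 0.2662]
tcp_rot: [[-0.988, -0.157, -0.0], [-0.157, 0.988, 0.0], [0.0, 0.0, -1.0]]
ft_force: [0.6, 0.6, -1.2]
finger_gap: 0.999
finger_force: 0.0
```

```bash
python3 -c "
from h import *
where()
if needle()>284: print(arm.sign_off())"
```

```text
t 32.4333 stand mm [  6.2   0.4 266.2] toolyaw err deg 0.09 gap 0.999 F [ 0.6  0.6 -1.2] ff 0.0
scene n 423 8 centre mm [2.2 0.7] needle deg 285.8 mm 7.94 t 32.4833
the job is handed in; nothing more can be done
None
```

Handed in at 32 s: the gauge was pushed until it stopped hard (50 N), the pulley was turned about 370° (readings about 2.0 to 7.95 mm) and left at about 7.94 mm, within a few degrees of its high spot. Everything is let go and I never went near the bowl, pin or spanner; I took "home" from that hard stop because the bumper contact was hidden from the wrist camera.

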